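# Replace the sold tea cup at the back of the display

### The arm

A 6-joint arm with a two-finger parallel gripper is mounted at the origin on the work surface. World frame = base frame: x ahead of the robot, y to its left, z up, the work surface at z = 0. Lengths are in m, angles in degrees, forces in N, time in s.
With the tool pointing down it reaches from about 0.4 to 0.825 m from the base axis. Payload 7 kg.
Tool frame: the origin (TCP) lies midway between the tips of the shut fingers; the grasp point (between the pads) lies 19 mm behind it; z points along the fingers, y is the line along which they close (so a half turn about z gives the same grasp; the last joint's range is limited). The gripper opens to 88 mm and grips with 3 to 60 N. Pads are 19 mm wide; open, the fingers measure 130 mm over their backs; the gripper's body (78 mm by 193 mm) begins 47 mm behind the grasp point.
Start: joints at [-60.441, 20.546, 0.682, 0, -70.136, -16.507], TCP at [0.152, -0.658, 0.227] pointing down, gripper open.
Joint ranges: [-176.03, 176.03], [-82.01, 121.73], [-58.28, 71.71], [-173.87, 95.51], [-174.79, -0.11], [-173.66, 173.66]. Speed limits (degrees/s): [136.94, 136.94, 172.46, 180, 180, 180].

### API

Orientations are given as [roll, pitch, yaw] about the fixed x, y, z axes, in that order (R = Rz(yaw) Ry(pitch) Rx(roll)).
In Python, from plant import ctrl gives the robot as it stands. The module is installed in compiled form; this text tells all that it offers.
- The arm moves only by the tool send_rows, never from a script. Its argument "plan" is a list that holds one entry, the list of rows, each a list of 6 numbers: the shift along the tool's x, y, z in normalised numbers (1 is 100 cm), then the turn, a rotation vector about the tool's x, y, z in parts of the range, where 1.0 means 45 degrees. A call has 1 to 8 rows; each row is the pose to reach, as a shift and turn from the pose commanded when the call began, along the tool's axes at that moment; what a row does not reach only later rows make up. A row lasts 1/12 s, in which the tool goes at most 41.7 mm and 7.16 degrees, less where a joint would pass 70% of its speed; a pose out of reach is approached as far as the arm can. A shift or turn number past 1, either way, is cut back to 1. A call with a gripper value outside its range is refused whole. "fingers" is the opening, from 0 (shut) to 1 (fully open), set as the call begins (left out, the last holds). The fingers move at their own pace and stop on an object; the grip force is fixed at half the most. Time passes only in rows, so rows that repeat a pose let the fingers close. It gives the time, the measured TCP pose, the force, the opening and the grip force at its end, in the units of the state.
- ctrl.get_obs(): the state, without advancing time (a new reading comes with each control period).
- ctrl.snapshot(name): name is "scene" or "top" or "wrist"; returns a dict with "img" (420x560x3 uint8, red, green, blue), "K" (3x3 intrinsics, pixels), "pose" (4x4, takes a point from camera to world coordinates). Camera axes: x right, y down, z forward; pixel columns grow to the right and rows downward; lengths in m; the calibration is good to about 2 mm. A picture is of the moment at which its call begins. There is no depth.
- ctrl.close_job(): hands the job in; it is judged then, once.
The state is a dict: "clock": time; "joint_pos": joint angles; "qvel": joint speeds; "tau": joint torques, N m; "tool_pos": TCP position; "orientation": TCP orientation; "force": force on the tool from outside, world axes, zero at the start; "moment": the same for the moment, N m; "opening": finger opening in m; "gripper_force": force on a finger pad.
Only numpy, scipy, OpenCV 4.12 (cv2) and the standard library are available. Lean on these libraries where they do the work, as an engineer would, in place of code of your own. Each camera call takes 0.05 s, during which the arm holds its last target. There are 200 camera calls.

### The job

The blue cup at the back of the display is sold: first clear both tea tins in front of it onto the grey side mat, then stand the blue cup in the dark wooden customer tray, and after that put the white cup in its place, centred on the cork coaster. Only then put the tins back, each centred on the coaster of its own colour. Everything must end upright, cups must be set down gently, not dropped, and the gift boxes must stay where they are.

Things in the scene. Friction and masses are not known exactly. Their poses are not given: they have to be found in the camera images.
- tin_red: red tea tin: plain red upright cylinder with a paper band and a brass disc on its lid, 64 mm diameter, 115 mm tall, 0.13 to 0.25 kg, lid does not come off, loose. Origin: centre of its underside, z up. Starts standing centred on the red coaster.
- tin_green: green tea tin: plain green upright cylinder with a paper band and a brass disc on its lid, 64 mm diameter, 115 mm tall, 0.13 to 0.25 kg, lid does not come off, loose. Origin: centre of its underside, z up. Starts standing centred on the green coaster.
- cup_blue: dark blue ceramic handleless tea cup, straight-sided, open top, 60 mm outer diameter, 60 mm tall, 4 mm wall, 0.12 to 0.24 kg, loose. Origin: centre of its underside, z up. Starts on the cork coaster behind the two tins, only about 20 mm from each, so a gripper's body cannot come down to it between the tins.
- cup_white: white ceramic handleless tea cup, straight-sided, open top, 60 mm outer diameter, 60 mm tall, 4 mm wall, 0.12 to 0.24 kg, loose. Origin: centre of its underside, z up. Starts on the bare counter, in front of the other things (towards the robot).
- coaster_red: red round coaster, 90 mm diameter, 4 mm thick, in the front row of the display (robot's side), 116 mm from the other front coaster and 83 mm from the cork one. Origin: centre of its underside, 15 mm above the counter. Fixed on top of the low wooden display stand (a fixed slab 190 mm deep, 220 mm wide, 15 mm high, turned with the coasters), so its upper face is 19 mm above the counter.
- coaster_green: green round coaster, 90 mm diameter, 4 mm thick, in the front row of the display (robot's side), 116 mm from the other front coaster and 83 mm from the cork one. Origin: centre of its underside, 15 mm above the counter. Fixed on top of the low wooden display stand (a fixed slab 190 mm deep, 220 mm wide, 15 mm high, turned with the coasters), so its upper face is 19 mm above the counter.
- coaster_cork: cork-brown round coaster at the back of the display, 76 mm diameter, 4 mm thick. Origin: centre of its underside, 15 mm above the counter. Fixed on top of the low wooden display stand (a fixed slab 190 mm deep, 220 mm wide, 15 mm high, turned with the coasters), so its upper face is 19 mm above the counter.
- mat: grey side mat, 160 mm along its x, 200 mm along its y, 4 mm thick, fixed flat on the counter. Origin: centre of its underside, at counter height. Room for both tins side by side along its y.
- tray: dark wooden customer tray, 160 by 160 mm outside, 17 mm high, walls and floor 5 mm thick, fixed on the counter. Origin: centre of its underside, at counter height; its inner floor is 5 mm above.
- gift_boxes: bystander: two gift boxes fixed one on the other, white below and brown with a blue ribbon above, 90 by 90 mm, 70 mm tall, 0.6 kg, loose at the far side of the counter. Origin: centre of the underside. To be left alone.
Things that resemble listed ones, but are neither listed nor needed, are in the scene too. Several things have the shape of the tin_green; the one meant has the colours described above.

How it is judged:
By the outcome, as a careful person would: the job done as asked, in the order asked, and still so for the second after the job is handed in, with the robot touching nothing.
It also fails if it takes over 141 s, if anything falls off the work surface, if the arm or the gripper's body presses on something with over 40 N, if the wrist force passes 120 N, or if a joint passes its speed limit or range.

## Working session

There is one attempt and no reset: what is moved stays moved. The work goes in short steps, Python scripts to look and compute and a tool call to move; the robot and the scene stay as the last step left them, time stands still between calls to the robot, and variables do not carry over. Pictures are saved under pics/ and viewed, at most 14 in all, crops included, and the job is handed in when it is done.

Besides the shell and the picture viewer there is one more tool, called by a JSON object that holds its "fn" and its "kwargs", one argument or row to a line. send_rows: Moves the arm, as the interface text tells. Its arguments: {"type":"object","properties":{"plan":{"type":"array","items":{"type":"array","items":{"type":"array","items":{"type":"number"}}}},"fingers":{"type":"number"}},"required":["plan"]}

```bash
mkdir -p pics; ls; python3 - <<'E'
from plant import ctrl
import cv2,numpy as np
for n in("scene","top"):
    s=ctrl.snapshot(n);cv2.imwrite(f"pics/{n}0.png",s["img"][:,:,::-1]);print(n,s["K"],np.round(s["pose"],4).tolist())
o=ctrl.get_obs();print({k:np.round(v,3) for k,v in o.items()})
E
```

```text
pics
scene [[389.16611345   0.         279.98393344]
 [  0.         389.16611345 198.11261048]
 [  0.           0.           1.        ]] [[0.0984, 0.7633, -0.6385, 1.1142], [0.9951, -0.0785, 0.0595, -0.0819], [-0.0047, -0.6412, -0.7674, 0.7029], [0.0, 0.0, 0.0, 1.0]]
top [[507.33712459   0.         278.54345044]
 [  0.         507.33712459 206.5081611 ]
 [  0.           0.           1.        ]] [[-0.0284, -0.9882, 0.1503, 0.3771], [-0.9995, 0.026, -0.0175, -0.0128], [0.0134, -0.1507, -0.9885, 1.3825], [0.0, 0.0, 0.0, 1.0]]
{'clock': np.float64(0.1), 'joint_pos': array([-6.0440e+01,  2.0586e+01,  6.3900e-01, -1.7000e-02, -7.0135e+01,
       -1.6507e+01]), 'qvel': array([-0.065, -0.054,  0.177,  0.012, -0.008, -0.114]), 'tau': array([-2.0000e-03, -5.8416e+01,  2.9375e+01,  7.0160e+00,  1.0000e-02,
       -0.0000e+00]), 'tool_pos': array([ 0.152, -0.657,  0.226]), 'orientation': array([ 1.79917e+02, -8.00000e-03, -1.66953e+02]), 'force': array([-0.203,  0.518, -0.438]), 'moment': array([-0.021, -0.027,  0.01 ]), 'gripper_force': np.float64(0.0), 'opening': np.float64(0.087)}
```

View pics/top0.png

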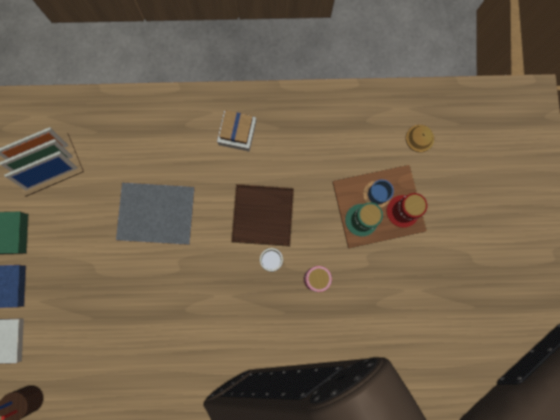

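View pics/scene0.png

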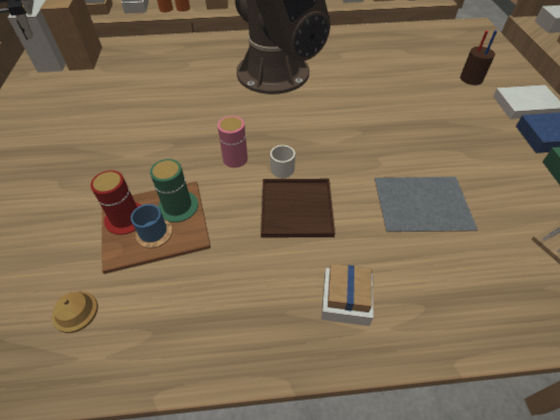

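Top view: red tin (413,205), green tin (369,214) and blue cup (380,192) stand on the stand. The white cup is at (271,260), the tray at (263,215), the mat at (155,213) and the gift boxes at (237,130). 
Look-alikes: the pink tin (318,279) has the same shape as the tins, and the brass object is at (421,138). The saturated red and green tins on the coasters of their own colours match the description. Next is a close crop and measurement.

```bash
cat > h.py <<'E'
import cv2,numpy as np
from plant import ctrl
def ray(s,uv,z):
    P=s["pose"];d=P[:3,:3]@np.linalg.inv(s["K"])@[uv[0],uv[1],1];c=P[:3,3]
    return (c+d*(z-c[2])/d[2])
def comps(s,lo,hi,roi,n=1):
    h=cv2.cvtColor(s["img"],cv2.COLOR_RGB2HSV);m=cv2.inRange(h,np.array(lo),np.array(hi))
    x0,y0,x1,y1=roi;k=np.zeros_like(m);k[y0:y1,x0:x1]=m[y0:y1,x0:x1]
    c,_=cv2.findContours(k,cv2.RETR_EXTERNAL,cv2.CHAIN_APPROX_NONE)
    return sorted(c,key=cv2.contourArea)[::-1][:n]
def circ(s,c,z):  # hull of contour -> world circle at height z
    w=np.array([ray(s,p[0],z)[:2] for p in cv2.convexHull(c)],np.float32)
    (x,y),r=cv2.minEnclosingCircle(w);return np.round([x,y,2000*r],4)
def rect(s,c,z):
    w=np.array([ray(s,p[0],z)[:2]*1000 for p in cv2.convexHull(c)],np.float32);return np.round(np.array(cv2.minAreaRect(w)[0]+cv2.minAreaRect(w)[1]+(cv2.minAreaRect(w)[2],)),1)
E
python3 - <<'E'
from h import *
s=ctrl.snapshot("top");im=s["img"];h=cv2.cvtColor(im,cv2.COLOR_RGB2HSV)
for n,p in dict(redlid=(414,205),redcoast=(393,216),grlid=(370,215),grcoast=(352,220),blue=(380,192),cork=(367,193),white=(271,260),whiterim=(262,255),pink=(318,279),pinkrim=(307,279),tray=(263,215),mat=(155,213),stand=(385,230),wood=(220,250)).items(): print(n,h[p[1],p[0]])
c=im[150:310,225:445];cv2.imwrite("pics/crop.png",cv2.resize(c[:,:,::-1],None,fx=3.5,fy=3.5,interpolation=cv2.INTER_CUBIC))
E
```

```text
redlid [ 20 132 139]
redcoast [  0 182  94]
grlid [ 20 131 140]
grcoast [70 89 43]
blue [106 129 127]
cork [15 93 99]
white [106  14 199]
whiterim [ 35  10 152]
pink [ 20 131 140]
pinkrim [177  73 164]
tray [ 10 121  63]
mat [103  19  96]
stand [ 13 132 108]
wood [ 18  98 136]
```

View pics/crop.png

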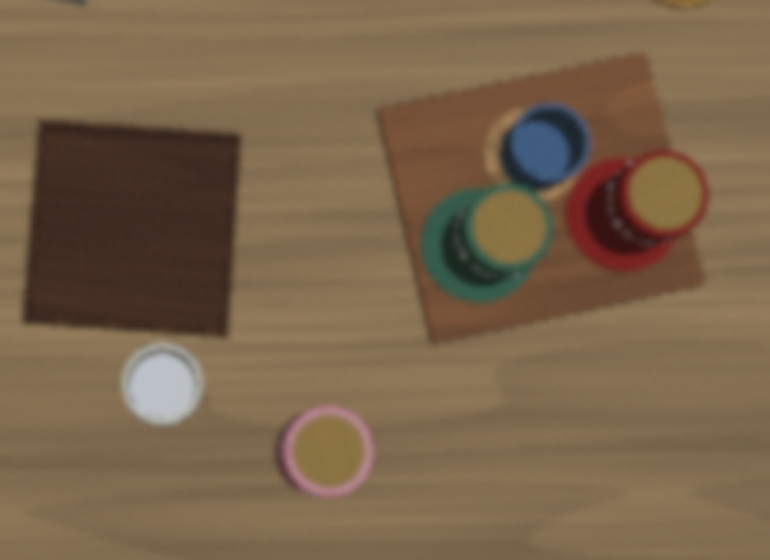

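The crop shows the saturated red tin at about (413,205), the green tin at (370,215) and the blue cup at (380,192), each on its own coaster. The pink tin (318,279) is a decoy.

```bash
python3 - <<'E'
from h import *
s=ctrl.snapshot("top")
S=(325,160,435,250)
for n,roi in dict(R=(402,192,428,219),G=(358,203,383,228),P=(305,267,332,293)).items():
    c=comps(s,(17,115,115),(25,255,255),roi)[0];print("lid",n,circ(s,c,.134 if n!="P" else .115),cv2.contourArea(c))
z=.019
c=comps(s,(172,120,40),(180,255,255),S,3)+comps(s,(0,150,40),(6,255,255),S,3)
w=np.vstack(c);print("red hull @.134 / .019",circ(s,w,.134),circ(s,w,.019))
h=cv2.cvtColor(s["img"],cv2.COLOR_RGB2HSV)
def fit(c,z,cen,D,tol=.004):  # points on the given circle edge only, iterated
    w=np.array([ray(s,p[0],z)[:2] for p in cv2.convexHull(c)]);cen=np.array(cen)
    for _ in range(30):
        d=w-cen;r=np.linalg.norm(d,axis=1);k=abs(r-D/2)<tol
        cen=cen+2*np.mean((d/r[:,None])[k]*(r[k]-D/2)[:,None],0)
    return np.round(cen,4),k.sum(),len(w)
for n,lo,hi,D,cc in(("red",(0,150,40),(6,255,255),.09,(393,216)),("green",(60,70,25),(90,255,255),.09,(352,220))):
    c=comps(s,lo,hi,S,3);c=np.vstack([x for x in c if cv2.contourArea(x)>40])
    g=circ(s,c,.019);print(n,g)
    for dx in(0,-.015):
        print("  fit",fit(c,.019,(g[0]+dx,g[1]+.01),D,.006))
b=comps(s,(98,80,20),(118,255,255),S)[0];print("blue",circ(s,b,.079),circ(s,b,.019))
b=comps(s,(0,0,140),(180,45,255),(250,240,290,280))[0];print("white",circ(s,b,.06),circ(s,b,.0))
b=comps(s,(0,0,15),(15,255,85),(222,175,305,255))[0];print("tray",rect(s,b,.017))
b=comps(s,(95,5,40),(115,80,160),(100,170,210,255))[0];print("mat",rect(s,b,.004))
b=comps(s,(0,108,20),(15,255,130),S)[0];print("stand",rect(s,b,.015))
E
```

```text
lid R [ 0.5626 -0.3756 48.0767] 259.0
lid G [ 0.5416 -0.2623 47.8435] 254.5
lid P [ 0.3872 -0.1292 45.8651] 241.5
red hull @.134 / .019 [  0.5527  -0.3546 104.8545] [  0.5689  -0.3861 114.4943]
red [  0.5672  -0.3825 107.169 ]
  fit (array([ 0.5639, -0.3749]), np.int64(15), 19)
  fit (array([ 0.5639, -0.3749]), np.int64(15), 19)
green [ 0.5428 -0.2604 84.9244]
  fit (array([ 0.5437, -0.2628]), np.int64(20), 20)
  fit (array([ 0.5437, -0.2628]), np.int64(20), 20)
blue [ 0.6067 -0.3045 63.7394] [ 0.6172 -0.3179 66.6642]
white [ 4.40800e-01 -1.22000e-02  6.14524e+01] [ 4.43700e-01 -1.22000e-02  6.42313e+01]
tray [564.1   7.6 156.4 157.5  84.5]
mat [578.1 301.2 192.4 152.2  85.1]
stand [ 582.3 -321.2  190.8  242.    10.7]
```

The manual's scale: shifts go in shares of 100 cm and turns go in shares of 45 degrees. Converting my numbers, -23 cm / 100 = -0.23, -20.2 cm / 100 = -0.202, -40 degrees / 45 = -0.8889.

{"fn": "send_rows", "kwargs": {
  "plan": [
    [[-0.012,0.008,0,0,0,-0.0444],[-0.042,0.028,0,0,0,-0.1556],[-0.074,0.048,0,0,0,-0.2889],[-0.106,0.069,0,0,0,-0.4222],[-0.138,0.09,0,0,0,-0.5556],[-0.17,0.111,0,0,0,-0.6889],[-0.202,0.132,0,0,0,-0.8],[-0.23,0.15,0,0,0,-0.8889]]
  ],
  "fingers": 1
}}

```text
clock: 0.87
tool_pos: [0.3439, -0.4572, 0.2267]
orientation: [-180.0, 0.0, -126.6]
force: [0.2, -0.1, 0.2]
opening: 0.0877
gripper_force: 0.0
```

Scaled: -27.8 cm / 100 = -0.278, -26.5 cm / 100 = -0.265, -36.95 degrees / 45 = -0.8211.

{"fn": "send_rows", "kwargs": {
  "plan": [
    [[-0.039,-0.006,0,0,0,-0.1111],[-0.078,-0.011,0,0,0,-0.2444],[-0.117,-0.017,0,0,0,-0.3778],[-0.156,-0.023,0,0,0,-0.5111],[-0.195,-0.029,0,0,0,-0.6222],[-0.234,-0.034,0,0,0,-0.7333],[-0.265,-0.039,0,0,0,-0.8],[-0.278,-0.041,0,0,0,-0.8211]]
  ]
}}

```text
clock: 1.53
tool_pos: [0.5449, -0.2587, 0.2263]
orientation: [-180.0, 0.0, -89.6]
force: [-0.1, -1.7, 0.1]
opening: 0.0877
gripper_force: 0.0
```

{"fn": "send_rows", "kwargs": {
  "plan": [
    [[0,0,0,0,0,0],[0,0,0,0,0,0],[0,0,0,0,0,0]]
  ]
}}

```text
clock: 1.78
tool_pos: [0.5418, -0.2622, 0.2265]
orientation: [180.0, 0.0, -90.0]
force: [-0.3, 0.5, -0.1]
opening: 0.0874
gripper_force: 0.0
```

{"fn": "send_rows", "kwargs": {
  "plan": [
    [[0,0,0.02,0,0,0],[0,0,0.05,0,0,0],[0,0,0.08,0,0,0],[0,0,0.105,0,0,0],[0,0,0.123,0,0,0],[0,0,0.133,0,0,0],[0,0,0.138,0,0,0],[0,0,0.138,0,0,0]]
  ]
}}

```text
clock: 2.45
tool_pos: [0.5418, -0.2626, 0.0881]
orientation: [179.9, 0.0, -90.1]
force: [-0.1, 0.8, 0.3]
opening: 0.0874
gripper_force: 0.0
```

{"fn": "send_rows", "kwargs": {
  "plan": [
    [[0,0,0,0,0,0],[0,0,0,0,0,0],[0,0,0,0,0,0],[0,0,0,0,0,0],[0,0,0,0,0,0],[0,0,0,0,0,0],[0,0,0,0,0,0],[0,0,0,0,0,0]]
  ],
  "fingers": 0
}}

```text
clock: 3.12
tool_pos: [0.5427, -0.2621, 0.0893]
orientation: [-180.0, -0.0, -90.0]
force: [-2.3, 0.1, 6.6]
opening: 0.064
gripper_force: 29.9
```

Scaled: -8 cm / 100 = -0.08, -7.8 cm / 100 = -0.078.

{"fn": "send_rows", "kwargs": {
  "plan": [
    [[0,0,-0.004,0,0,0],[0,0,-0.014,0,0,0],[0,0,-0.028,0,0,0],[0,0,-0.044,0,0,0],[0,0,-0.06,0,0,0],[0,0,-0.072,0,0,0],[0,0,-0.078,0,0,0],[0,0,-0.08,0,0,0]]
  ]
}}

```text
clock: 3.78
tool_pos: [0.543, -0.262, 0.1701]
orientation: [-179.9, -0.0, -90.0]
force: [-0.4, -0.4, -2.9]
opening: 0.0637
gripper_force: 29.9
```

Scaled: -20.5 cm / 100 = -0.205, -17.5 cm / 100 = -0.175.

{"fn": "send_rows", "kwargs": {
  "plan": [
    [[-0.01,0,0,0,0,0],[-0.03,-0.002,0,0,0,0],[-0.055,-0.004,0,0,0,0],[-0.085,-0.006,0,0,0,0],[-0.115,-0.008,0,0,0,0],[-0.145,-0.01,0,0,0,0],[-0.175,-0.012,0,0,0,0],[-0.205,-0.014,0,0,0,0]]
  ]
}}

```text
clock: 4.45
tool_pos: [0.5555, -0.0551, 0.1676]
orientation: [179.9, 0.0, -90.0]
force: [0.4, 0.3, -1.4]
opening: 0.0639
gripper_force: 29.9
```

Scaled: -24 cm / 100 = -0.24, -1.4 cm / 100 = -0.014.

{"fn": "send_rows", "kwargs": {
  "plan": [
    [[-0.03,-0.002,0,0,0,0],[-0.06,-0.004,0,0,0,0],[-0.09,-0.006,0,0,0,0],[-0.12,-0.008,0,0,0,0],[-0.15,-0.01,0,0,0,0],[-0.18,-0.012,0,0,0,0],[-0.21,-0.014,0,0,0,0],[-0.24,-0.016,0,0,0,0]]
  ]
}}

```text
clock: 5.12
tool_pos: [0.5713, 0.1847, 0.1675]
orientation: [179.9, -0.0, -90.0]
force: [0.5, 0.4, -2.5]
opening: 0.064
gripper_force: 29.9
```

Scaled: -17 cm / 100 = -0.17, -16.2 cm / 100 = -0.162.

{"fn": "send_rows", "kwargs": {
  "plan": [
    [[-0.03,-0.002,0,0,0,0],[-0.06,-0.004,0,0,0,0],[-0.09,-0.006,0,0,0,0],[-0.12,-0.008,0,0,0,0],[-0.145,-0.01,0,0,0,0],[-0.162,-0.011,0,0,0,0],[-0.17,-0.011,0,0,0,0],[-0.17,-0.011,0,0,0,0]]
  ]
}}

```text
clock: 5.78
tool_pos: [0.5827, 0.3544, 0.1673]
orientation: [179.9, -0.1, -89.9]
force: [1.1, -0.2, -1.0]
opening: 0.0638
gripper_force: 29.9
```

Scaled: 9 cm / 100 = 0.09, 8.4 cm / 100 = 0.084.

{"fn": "send_rows", "kwargs": {
  "plan": [
    [[0,0,0.015,0,0,0],[0,0,0.035,0,0,0],[0,0,0.055,0,0,0],[0,0,0.073,0,0,0],[0,0,0.084,0,0,0],[0,0,0.09,0,0,0],[0,0,0.09,0,0,0],[0,0,0.09,0,0,0]]
  ]
}}

```text
clock: 6.45
tool_pos: [0.5838, 0.3528, 0.0791]
orientation: [-180.0, 0.0, -90.0]
force: [-1.2, 0.0, -1.5]
opening: 0.0641
gripper_force: 29.9
```

Scaled: 0.5 cm / 100 = 0.005, 0.35 cm / 100 = 0.0035.

{"fn": "send_rows", "kwargs": {
  "plan": [
    [[0,0,0.002,0,0,0],[0,0,0.0035,0,0,0],[0,0,0.005,0,0,0],[0,0,0.005,0,0,0],[0,0,0.005,0,0,0]]
  ]
}}

```text
clock: 6.87
tool_pos: [0.5838, 0.3534, 0.0744]
orientation: [-179.9, 0.0, -90.0]
force: [-1.5, -0.0, 1.9]
opening: 0.0639
gripper_force: 29.9
```

{"fn": "send_rows", "kwargs": {
  "plan": [
    [[0,0,0,0,0,0],[0,0,0,0,0,0],[0,0,0,0,0,0],[0,0,0,0,0,0],[0,0,0,0,0,0]]
  ],
  "fingers": 1
}}

```text
clock: 7.28
tool_pos: [0.5834, 0.353, 0.0734]
orientation: [180.0, -0.0, -90.0]
force: [-0.5, -0.3, 0.3]
opening: 0.0868
gripper_force: 0.0
```

{"fn": "send_rows", "kwargs": {
  "plan": [
    [[0,0,-0.01,0,0,0],[0,0,-0.03,0,0,0],[0,0,-0.055,0,0,0],[0,0,-0.085,0,0,0],[0,0,-0.11,0,0,0],[0,0,-0.13,0,0,0],[0,0,-0.14,0,0,0],[0,0,-0.14,0,0,0]]
  ]
}}

```text
clock: 7.95
tool_pos: [0.5845, 0.3538, 0.2171]
orientation: [-179.8, 0.2, -90.0]
force: [0.3, 0.2, 0.4]
opening: 0.0876
gripper_force: 0.0
```

Scaled: 25.5 cm / 100 = 0.255, 22 cm / 100 = 0.22.

{"fn": "send_rows", "kwargs": {
  "plan": [
    [[0.015,0,0,0,0,0],[0.045,0.001,0,0,0,0],[0.08,0.002,0,0,0,0],[0.115,0.003,0,0,0,0],[0.15,0.004,0,0,0,0],[0.185,0.005,0,0,0,0],[0.22,0.006,0,0,0,0],[0.255,0.007,0,0,0,0]]
  ]
}}

```text
clock: 8.62
tool_pos: [0.575, 0.0956, 0.2119]
orientation: [179.9, -0.1, -90.0]
force: [1.0, 0.7, 0.4]
opening: 0.0876
gripper_force: 0.0
```

{"fn": "send_rows", "kwargs": {
  "plan": [
    [[0.035,0.001,0,0,0,0],[0.07,0.002,0,0,0,0],[0.105,0.003,0,0,0,0],[0.14,0.004,0,0,0,0],[0.175,0.005,0,0,0,0],[0.21,0.006,0,0,0,0],[0.245,0.007,0,0,0,0],[0.275,0.008,0,0,0,0]]
  ]
}}

```text
clock: 9.28
tool_pos: [0.5667, -0.1793, 0.2119]
orientation: [179.8, 0.0, -90.0]
force: [-0.0, 0.9, 0.1]
opening: 0.0874
gripper_force: 0.0
```

Scaled: 19.9 cm / 100 = 0.199, 19 cm / 100 = 0.19.

{"fn": "send_rows", "kwargs": {
  "plan": [
    [[0.035,0.001,0,0,0,0],[0.07,0.002,0,0,0,0],[0.105,0.003,0,0,0,0],[0.14,0.004,0,0,0,0],[0.17,0.0045,0,0,0,0],[0.19,0.0045,0,0,0,0],[0.199,0.0045,0,0,0,0],[0.199,0.0045,0,0,0,0]]
  ]
}}

```text
clock: 9.95
tool_pos: [0.5624, -0.3777, 0.2112]
orientation: [179.8, 0.1, -90.2]
force: [1.1, -0.2, 0.4]
opening: 0.0877
gripper_force: 0.0
```

{"fn": "send_rows", "kwargs": {
  "plan": [
    [[0,0,0,0,0,0],[0,0,0,0,0,0]]
  ]
}}

```text
clock: 10.12
tool_pos: [0.5636, -0.3751, 0.2128]
orientation: [179.9, 0.0, -90.0]
force: [0.7, -0.0, -0.4]
opening: 0.0877
gripper_force: 0.0
```

```bash
python3 - <<'E'
from h import *
a=ctrl.snapshot("scene");b=ctrl.snapshot("wrist");print(np.round(b["pose"],3).tolist())
cv2.imwrite("pics/c1.png",np.hstack([cv2.resize(x["img"],(400,300)) for x in(a,b)])[:,:,::-1])
E
```

```text
[[-1.0, 0.0, 0.0, 0.564], [0.0, 0.954, 0.3, -0.456], [-0.0, 0.3, -0.954, 0.372], [0.0, 0.0, 0.0, 1.0]]
```

View pics/c1.png

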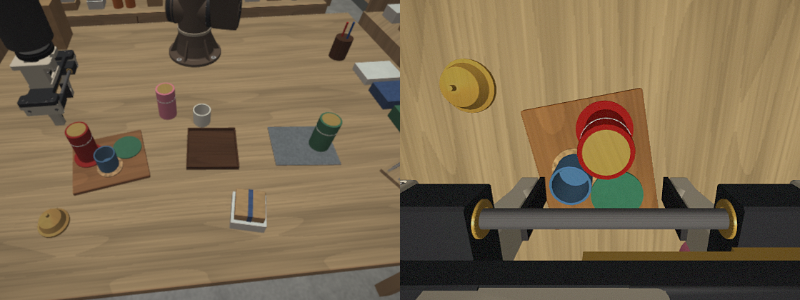

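The green tin stands upright on the mat (scene half, about (325,130)). The wrist half shows the red tin ahead of the open fingers, and the green coaster is now bare.

Scaled: 12.5 cm / 100 = 0.125, 12.3 cm / 100 = 0.123.

{"fn": "send_rows", "kwargs": {
  "plan": [
    [[0,0,0.02,0,0,0],[0,0,0.05,0,0,0],[0,0,0.08,0,0,0],[0,0,0.102,0,0,0],[0,0,0.116,0,0,0],[0,0,0.123,0,0,0],[0,0,0.125,0,0,0],[0,0,0.125,0,0,0]]
  ]
}}

```text
clock: 10.88
tool_pos: [0.5644, -0.3755, 0.0889]
orientation: [-180.0, -0.0, -89.9]
force: [0.7, 0.9, 0.4]
opening: 0.0876
gripper_force: 0.0
```

{"fn": "send_rows", "kwargs": {
  "plan": [
    [[0,0,0,0,0,0],[0,0,0,0,0,0],[0,0,0,0,0,0],[0,0,0,0,0,0],[0,0,0,0,0,0],[0,0,0,0,0,0],[0,0,0,0,0,0],[0,0,0,0,0,0]]
  ],
  "fingers": 0
}}

```text
clock: 11.55
tool_pos: [0.564, -0.3762, 0.0893]
orientation: [-180.0, -0.0, -90.0]
force: [-1.9, 0.1, 6.6]
opening: 0.0641
gripper_force: 29.9
```

Scaled: -10 cm / 100 = -0.1, -9.4 cm / 100 = -0.094.

{"fn": "send_rows", "kwargs": {
  "plan": [
    [[0,0,-0.004,0,0,0],[0,0,-0.018,0,0,0],[0,0,-0.038,0,0,0],[0,0,-0.06,0,0,0],[0,0,-0.08,0,0,0],[0,0,-0.094,0,0,0],[0,0,-0.1,0,0,0],[0,0,-0.1,0,0,0]]
  ]
}}

```text
clock: 12.22
tool_pos: [0.5646, -0.3761, 0.1898]
orientation: [-179.9, -0.0, -90.0]
force: [1.2, 1.2, -2.2]
opening: 0.064
gripper_force: 29.9
```

Scaled: -21 cm / 100 = -0.21, -18 cm / 100 = -0.18.

{"fn": "send_rows", "kwargs": {
  "plan": [
    [[-0.01,0,0,0,0,0],[-0.03,0,0,0,0,0],[-0.06,-0.001,0,0,0,0],[-0.09,-0.001,0,0,0,0],[-0.12,-0.002,0,0,0,0],[-0.15,-0.002,0,0,0,0],[-0.18,-0.003,0,0,0,0],[-0.21,-0.003,0,0,0,0]]
  ]
}}

```text
clock: 12.88
tool_pos: [0.5659, -0.164, 0.1868]
orientation: [179.9, 0.0, -90.0]
force: [1.2, -0.0, -1.7]
opening: 0.0638
gripper_force: 29.9
```

Scaled: -24 cm / 100 = -0.24, -21 cm / 100 = -0.21.

{"fn": "send_rows", "kwargs": {
  "plan": [
    [[-0.03,0,0,0,0,0],[-0.06,-0.001,0,0,0,0],[-0.09,-0.001,0,0,0,0],[-0.12,-0.002,0,0,0,0],[-0.15,-0.002,0,0,0,0],[-0.18,-0.003,0,0,0,0],[-0.21,-0.003,0,0,0,0],[-0.24,-0.004,0,0,0,0]]
  ]
}}

```text
clock: 13.55
tool_pos: [0.5695, 0.0756, 0.1869]
orientation: [179.9, -0.0, -90.0]
force: [1.3, 0.2, -2.0]
opening: 0.0638
gripper_force: 29.9
```

Scaled: -17.5 cm / 100 = -0.175, -16.8 cm / 100 = -0.168.

{"fn": "send_rows", "kwargs": {
  "plan": [
    [[-0.03,0,0,0,0,0],[-0.06,-0.001,0,0,0,0],[-0.09,-0.002,0,0,0,0],[-0.12,-0.002,0,0,0,0],[-0.15,-0.002,0,0,0,0],[-0.168,-0.002,0,0,0,0],[-0.175,-0.002,0,0,0,0],[-0.175,-0.002,0,0,0,0]]
  ]
}}

```text
clock: 14.22
tool_pos: [0.5721, 0.2503, 0.187]
orientation: [179.9, -0.1, -89.9]
force: [0.2, -1.5, -1.5]
opening: 0.0636
gripper_force: 29.9
```

Scaled: 11 cm / 100 = 0.11, 1.5 cm / 100 = 0.015.

{"fn": "send_rows", "kwargs": {
  "plan": [
    [[0,0,0.015,0,0,0],[0,0,0.04,0,0,0],[0,0,0.065,0,0,0],[0,0,0.09,0,0,0],[0,0,0.103,0,0,0],[0,0,0.11,0,0,0],[0,0,0.11,0,0,0],[0,0,0.11,0,0,0]]
  ]
}}

```text
clock: 14.88
tool_pos: [0.5733, 0.2484, 0.0789]
orientation: [-180.0, -0.0, -90.0]
force: [-0.6, 0.4, -1.2]
opening: 0.0637
gripper_force: 29.9
```

Scaled: 0.5 cm / 100 = 0.005, 0.35 cm / 100 = 0.0035.

{"fn": "send_rows", "kwargs": {
  "plan": [
    [[0,0,0.002,0,0,0],[0,0,0.0035,0,0,0],[0,0,0.005,0,0,0],[0,0,0.005,0,0,0],[0,0,0.005,0,0,0]]
  ]
}}

```text
clock: 15.3
tool_pos: [0.5733, 0.2493, 0.0743]
orientation: [-179.9, 0.0, -90.0]
force: [-0.0, -0.1, 0.4]
opening: 0.0638
gripper_force: 29.9
```

{"fn": "send_rows", "kwargs": {
  "plan": [
    [[0,0,0,0,0,0],[0,0,0,0,0,0],[0,0,0,0,0,0],[0,0,0,0,0,0],[0,0,0,0,0,0]]
  ],
  "fingers": 1
}}

```text
clock: 15.72
tool_pos: [0.573, 0.2491, 0.0736]
orientation: [-180.0, 0.0, -90.0]
force: [0.0, 0.9, 0.5]
opening: 0.0864
gripper_force: 0.0
```

Scaled: -14 cm / 100 = -0.14, -13 cm / 100 = -0.13.

{"fn": "send_rows", "kwargs": {
  "plan": [
    [[0,0,-0.01,0,0,0],[0,0,-0.03,0,0,0],[0,0,-0.055,0,0,0],[0,0,-0.085,0,0,0],[0,0,-0.11,0,0,0],[0,0,-0.13,0,0,0],[0,0,-0.14,0,0,0],[0,0,-0.14,0,0,0]]
  ]
}}

```text
clock: 16.38
tool_pos: [0.5741, 0.2497, 0.2169]
orientation: [-179.8, 0.2, -90.0]
force: [0.0, 0.2, -0.7]
opening: 0.0874
gripper_force: 0.0
```

Scaled: 19.9 cm / 100 = 0.199, 18 cm / 100 = 0.18.

{"fn": "send_rows", "kwargs": {
  "plan": [
    [[0.015,0,0,0,0,0],[0.045,0,0,0,0,0],[0.08,0,0,0,0,0],[0.115,0,0,0,0,0],[0.15,0,0,0,0,0],[0.18,0,0,0,0,0],[0.199,0,0,0,0,0],[0.199,0,0,0,0,0]]
  ]
}}

```text
clock: 17.05
tool_pos: [0.5714, 0.0461, 0.212]
orientation: [179.8, -0.1, -90.2]
force: [0.1, -0.5, -0.5]
opening: 0.0874
gripper_force: 0.0
```

```bash
python3 - <<'E'
from h import *
s=ctrl.snapshot("top");S=(325,160,435,250)
c=comps(s,(0,150,40),(6,255,255),S)[0];print("red",circ(s,c,.019))
c=comps(s,(60,70,25),(90,255,255),S)[0];print("green",circ(s,c,.019))
b=comps(s,(98,80,20),(118,255,255),S)[0];print("blue",circ(s,b,.079))
cv2.imwrite("pics/c2.png",s["img"][:,:,::-1])
E
```

```text
red [ 0.5639 -0.3744 90.0981]
green [ 0.5427 -0.2604 84.9021]
blue [ 0.608  -0.3039 63.4726]
```

View pics/c2.png

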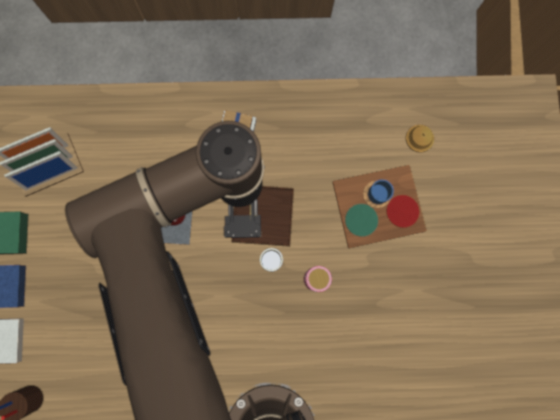

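The stand is clear of tins and both coasters are bare: green at (362,220), red at (403,211). The blue cup is at (380,192). The coaster spacing measures 116 mm, as given. Next I fetch the blue cup.

Scaled: 22 cm / 100 = 0.22, 19 cm / 100 = 0.19.

{"fn": "send_rows", "kwargs": {
  "plan": [
    [[0.015,-0.002,0,0,0,0],[0.04,-0.004,0,0,0,0],[0.07,-0.007,0,0,0,0],[0.1,-0.01,0,0,0,0],[0.13,-0.014,0,0,0,0],[0.16,-0.017,0,0,0,0],[0.19,-0.02,0,0,0,0],[0.22,-0.023,0,0,0,0]]
  ]
}}

```text
clock: 17.77
tool_pos: [0.5955, -0.1707, 0.2122]
orientation: [179.9, 0.0, -90.0]
force: [0.9, 0.0, -0.6]
opening: 0.0875
gripper_force: 0.0
```

Scaled: 13.6 cm / 100 = 0.136, 13 cm / 100 = 0.13.

{"fn": "send_rows", "kwargs": {
  "plan": [
    [[0.03,-0.003,0,0,0,0],[0.06,-0.006,0,0,0,0],[0.09,-0.009,0,0,0,0],[0.115,-0.012,0,0,0,0],[0.13,-0.0135,0,0,0,0],[0.136,-0.014,0,0,0,0],[0.136,-0.014,0,0,0,0],[0.136,-0.014,0,0,0,0]]
  ]
}}

```text
clock: 18.43
tool_pos: [0.6098, -0.3051, 0.2128]
orientation: [179.9, 0.0, -90.0]
force: [1.2, -0.2, 0.3]
opening: 0.0874
gripper_force: 0.0
```

Scaled: 16.6 cm / 100 = 0.166, 16 cm / 100 = 0.16.

{"fn": "send_rows", "kwargs": {
  "plan": [
    [[0,0,0.02,0,0,0],[0,0,0.05,0,0,0],[0,0,0.085,0,0,0],[0,0,0.12,0,0,0],[0,0,0.145,0,0,0],[0,0,0.16,0,0,0],[0,0,0.166,0,0,0],[0,0,0.166,0,0,0]]
  ]
}}

```text
clock: 19.1
tool_pos: [0.6093, -0.3044, 0.0462]
orientation: [179.9, 0.0, -89.9]
force: [0.3, -0.2, -0.6]
opening: 0.0875
gripper_force: 0.0
```

{"fn": "send_rows", "kwargs": {
  "plan": [
    [[0,0,0,0,0,0],[0,0,0,0,0,0],[0,0,0,0,0,0],[0,0,0,0,0,0],[0,0,0,0,0,0],[0,0,0,0,0,0],[0,0,0,0,0,0],[0,0,0,0,0,0]]
  ],
  "fingers": 0
}}

```text
clock: 19.77
tool_pos: [0.6105, -0.3061, 0.0487]
orientation: [-179.9, -0.0, -90.0]
force: [-0.8, 1.1, 7.1]
opening: 0.0602
gripper_force: 30.0
```

Scaled: -10 cm / 100 = -0.1, -9.4 cm / 100 = -0.094.

{"fn": "send_rows", "kwargs": {
  "plan": [
    [[0,0,-0.004,0,0,0],[0,0,-0.018,0,0,0],[0,0,-0.038,0,0,0],[0,0,-0.06,0,0,0],[0,0,-0.08,0,0,0],[0,0,-0.094,0,0,0],[0,0,-0.1,0,0,0],[0,0,-0.1,0,0,0]]
  ]
}}

```text
clock: 20.43
tool_pos: [0.6105, -0.3062, 0.149]
orientation: [-179.9, -0.0, -90.0]
force: [-0.5, 0.2, -1.5]
opening: 0.0607
gripper_force: 30.0
```

```bash
python3 - <<'E'
from h import *
a=ctrl.snapshot("scene");b=ctrl.snapshot("top");print(np.round(ctrl.get_obs()["tool_pos"],4))
cv2.imwrite("pics/c3.png",np.hstack([cv2.resize(x["img"],(400,300)) for x in(a,b)])[:,:,::-1])
E
```

```text
[ 0.6093 -0.3057  0.1466]
```

View pics/c3.png

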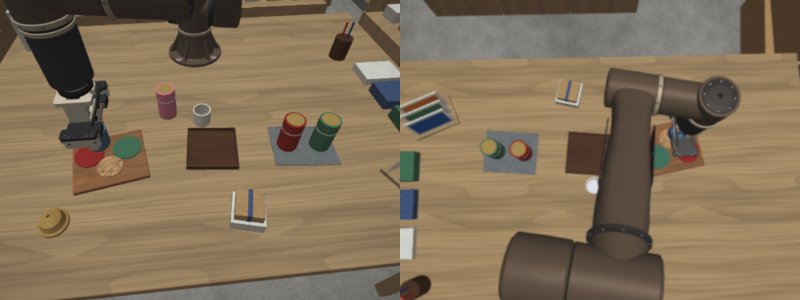

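Both tins stand on the mat and the blue cup is in the gripper (scene half, (100,140)), with the cork coaster bare. It goes to the tray now.

Scaled: -21 cm / 100 = -0.21, -18 cm / 100 = -0.18.

{"fn": "send_rows", "kwargs": {
  "plan": [
    [[-0.01,0.001,0,0,0,0],[-0.03,0.004,0,0,0,0],[-0.06,0.009,0,0,0,0],[-0.09,0.013,0,0,0,0],[-0.12,0.018,0,0,0,0],[-0.15,0.022,0,0,0,0],[-0.18,0.026,0,0,0,0],[-0.21,0.031,0,0,0,0]]
  ]
}}

```text
clock: 21.2
tool_pos: [0.5777, -0.0942, 0.1462]
orientation: [179.9, -0.0, -90.0]
force: [0.8, -0.1, -1.8]
opening: 0.0603
gripper_force: 30.0
```

Scaled: -10.4 cm / 100 = -0.104, -10 cm / 100 = -0.1.

{"fn": "send_rows", "kwargs": {
  "plan": [
    [[-0.03,0.004,0,0,0,0],[-0.06,0.009,0,0,0,0],[-0.085,0.012,0,0,0,0],[-0.1,0.014,0,0,0,0],[-0.104,0.015,0,0,0,0],[-0.104,0.015,0,0,0,0],[-0.104,0.015,0,0,0,0]]
  ]
}}

```text
clock: 21.78
tool_pos: [0.5634, 0.008, 0.1468]
orientation: [179.9, -0.0, -90.0]
force: [-0.4, 0.2, -1.4]
opening: 0.0603
gripper_force: 30.0
```

Scaled: 10.6 cm / 100 = 0.106, 10 cm / 100 = 0.1.

{"fn": "send_rows", "kwargs": {
  "plan": [
    [[0,0,0.015,0,0,0],[0,0,0.04,0,0,0],[0,0,0.065,0,0,0],[0,0,0.088,0,0,0],[0,0,0.1,0,0,0],[0,0,0.106,0,0,0],[0,0,0.106,0,0,0],[0,0,0.106,0,0,0]]
  ]
}}

```text
clock: 22.45
tool_pos: [0.5643, 0.0074, 0.0417]
orientation: [180.0, -0.0, -90.0]
force: [0.1, 0.4, -1.9]
opening: 0.0599
gripper_force: 30.0
```

Scaled: 0.6 cm / 100 = 0.006, 0.5 cm / 100 = 0.005.

{"fn": "send_rows", "kwargs": {
  "plan": [
    [[0,0,0.001,0,0,0],[0,0,0.002,0,0,0],[0,0,0.003,0,0,0],[0,0,0.004,0,0,0],[0,0,0.005,0,0,0],[0,0,0.006,0,0,0],[0,0,0.006,0,0,0],[0,0,0.006,0,0,0]]
  ]
}}

```text
clock: 23.12
tool_pos: [0.5639, 0.0081, 0.0355]
orientation: [180.0, -0.0, -90.0]
force: [-0.2, 0.2, -2.4]
opening: 0.0603
gripper_force: 30.0
```

Scaled: 0.15 cm / 100 = 0.0015, 0.1 cm / 100 = 0.001.

{"fn": "send_rows", "kwargs": {
  "plan": [
    [[0,0,0.0005,0,0,0],[0,0,0.001,0,0,0],[0,0,0.0015,0,0,0],[0,0,0.0015,0,0,0],[0,0,0.0015,0,0,0]]
  ]
}}

```text
clock: 23.53
tool_pos: [0.564, 0.0081, 0.0346]
orientation: [-180.0, -0.0, -90.0]
force: [-2.6, 1.0, 6.1]
opening: 0.0604
gripper_force: 30.0
```

{"fn": "send_rows", "kwargs": {
  "plan": [
    [[0,0,0,0,0,0],[0,0,0,0,0,0],[0,0,0,0,0,0],[0,0,0,0,0,0],[0,0,0,0,0,0]]
  ],
  "fingers": 1
}}

```text
clock: 23.95
tool_pos: [0.564, 0.008, 0.034]
orientation: [180.0, -0.0, -90.0]
force: [-0.1, 0.2, -0.2]
opening: 0.0857
gripper_force: 0.0
```

Scaled: -10 cm / 100 = -0.1, -8.8 cm / 100 = -0.088.

{"fn": "send_rows", "kwargs": {
  "plan": [
    [[0,0,-0.008,0,0,0],[0,0,-0.025,0,0,0],[0,0,-0.045,0,0,0],[0,0,-0.068,0,0,0],[0,0,-0.088,0,0,0],[0,0,-0.1,0,0,0],[0,0,-0.1,0,0,0],[0,0,-0.1,0,0,0]]
  ]
}}

```text
clock: 24.62
tool_pos: [0.5643, 0.0082, 0.1351]
orientation: [-179.9, 0.0, -90.0]
force: [-0.0, 0.5, -0.8]
opening: 0.0878
gripper_force: 0.0
```

Scaled: 12.2 cm / 100 = 0.122, 11 cm / 100 = 0.11.

{"fn": "send_rows", "kwargs": {
  "plan": [
    [[0.002,0.01,0,0,0,0],[0.005,0.03,0,0,0,0],[0.009,0.055,0,0,0,0],[0.014,0.085,0,0,0,0],[0.018,0.11,0,0,0,0],[0.02,0.122,0,0,0,0],[0.02,0.122,0,0,0,0],[0.02,0.122,0,0,0,0]]
  ]
}}

```text
clock: 25.28
tool_pos: [0.4416, -0.012, 0.1341]
orientation: [-180.0, -0.0, -90.0]
force: [1.2, 0.9, 1.0]
opening: 0.0878
gripper_force: 0.0
```

```bash
python3 - <<'E'
from h import *
a=ctrl.snapshot("scene");b=ctrl.snapshot("wrist");t=ctrl.snapshot("top")
c=comps(t,(0,0,140),(180,45,255),(250,240,290,280));print([circ(t,x,.06) for x in c])
S=(325,160,435,250)
c=comps(t,(60,70,25),(90,255,255),S)[0];print("green",circ(t,c,.019))
h=cv2.cvtColor(t["img"],cv2.COLOR_RGB2HSV);print(h[192,378],h[185,375],h[180,395])
cv2.imwrite("pics/c4.png",cv2.resize(np.vstack([np.hstack([a["img"],b["img"]]),np.hstack([t["img"],cv2.resize(t["img"][160:250,325:445],(560,420))])]),(800,600))[:,:,::-1])
E
```

```text
[]
green [ 0.5427 -0.2604 84.9021]
[ 16 117 164] [ 16 116 145] [ 13 132 124]
```

View pics/c4.png

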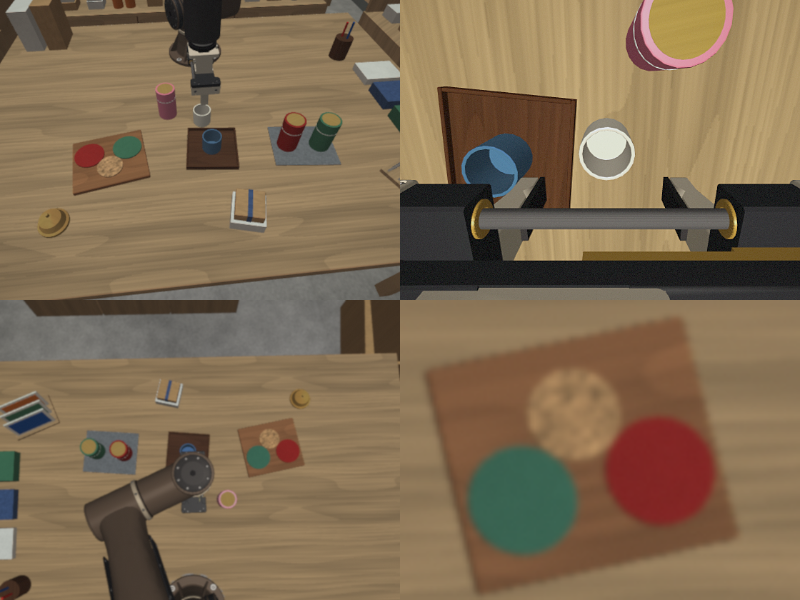

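The blue cup stands in the tray, the white cup is ahead of the gripper (wrist view), and all three coasters are bare. I measure the cork coaster from above and the white cup from the wrist.

```bash
python3 - <<'E'
from h import *
t=ctrl.snapshot("top")
c=comps(t,(10,80,134),(24,125,255),(366,178,394,207));c=np.vstack(c);print("cork",circ(t,c,.019))
w=np.array([ray(t,p[0],.019)[:2] for p in c]);print(w.min(0),w.max(0),(w.min(0)+w.max(0))/2)
b=ctrl.snapshot("wrist");c=comps(b,(0,0,120),(180,50,255),(235,150,345,262))[0];x,y,ww,hh=cv2.boundingRect(c);print(x,y,ww,hh)
h=np.array([p for p in c if p[0][1]>y+hh*.45])
(u,v),r=cv2.minEnclosingCircle(c);print(u,v,r)
for q in((x,v),(x+ww,v),(u,y+hh)): print(ray(b,q,.06)[:2])
E
```

```text
cork [ 0.6124 -0.3065 77.4891]
[ 0.57825791 -0.34362512] [ 0.65103191 -0.27635187] [ 0.61464491 -0.3099885 ]
251 165 79 87
289.0 208.34117126464844 43.352806091308594
[ 0.46894462 -0.01898043]
[ 0.40963853 -0.01891318]
[0.4403379 0.0169416]
```

Scaled: 10.4 cm / 100 = 0.104, 10 cm / 100 = 0.1.

{"fn": "send_rows", "kwargs": {
  "plan": [
    [[0,0,0.015,0,0,0],[0,0,0.04,0,0,0],[0,0,0.065,0,0,0],[0,0,0.087,0,0,0],[0,0,0.1,0,0,0],[0,0,0.104,0,0,0],[0,0,0.104,0,0,0],[0,0,0.104,0,0,0]]
  ]
}}

```text
clock: 26.2
tool_pos: [0.4425, -0.0118, 0.0303]
orientation: [180.0, -0.0, -90.0]
force: [-0.1, 0.1, -0.2]
opening: 0.0878
gripper_force: 0.0
```

{"fn": "send_rows", "kwargs": {
  "plan": [
    [[0,0,0,0,0,0],[0,0,0,0,0,0],[0,0,0,0,0,0],[0,0,0,0,0,0],[0,0,0,0,0,0],[0,0,0,0,0,0],[0,0,0,0,0,0],[0,0,0,0,0,0]]
  ],
  "fingers": 0
}}

```text
clock: 26.87
tool_pos: [0.4419, -0.012, 0.0304]
orientation: [-180.0, -0.0, -90.0]
force: [-3.1, 1.0, 6.7]
opening: 0.0602
gripper_force: 30.0
```

Scaled: -11 cm / 100 = -0.11, -10.4 cm / 100 = -0.104.

{"fn": "send_rows", "kwargs": {
  "plan": [
    [[0,0,-0.004,0,0,0],[0,0,-0.018,0,0,0],[0,0,-0.038,0,0,0],[0,0,-0.062,0,0,0],[0,0,-0.086,0,0,0],[0,0,-0.104,0,0,0],[0,0,-0.11,0,0,0],[0,0,-0.11,0,0,0]]
  ]
}}

```text
clock: 27.53
tool_pos: [0.4428, -0.0116, 0.1415]
orientation: [-179.8, 0.1, -90.0]
force: [0.4, -0.6, -1.9]
opening: 0.06
gripper_force: 30.0
```

Scaled: 18.2 cm / 100 = 0.182, 15.6 cm / 100 = 0.156.

{"fn": "send_rows", "kwargs": {
  "plan": [
    [[0.009,-0.005,0,0,0,0],[0.026,-0.015,0,0,0,0],[0.052,-0.03,0,0,0,0],[0.078,-0.045,0,0,0,0],[0.104,-0.06,0,0,0,0],[0.13,-0.075,0,0,0,0],[0.156,-0.09,0,0,0,0],[0.182,-0.105,0,0,0,0]]
  ]
}}

```text
clock: 28.2
tool_pos: [0.5466, -0.1952, 0.1378]
orientation: [179.8, 0.0, -90.0]
force: [0.2, 0.2, -0.7]
opening: 0.0605
gripper_force: 30.0
```

Scaled: 11.2 cm / 100 = 0.112, 10 cm / 100 = 0.1.

{"fn": "send_rows", "kwargs": {
  "plan": [
    [[0.026,-0.015,0,0,0,0],[0.052,-0.03,0,0,0,0],[0.078,-0.046,0,0,0,0],[0.1,-0.058,0,0,0,0],[0.112,-0.065,0,0,0,0],[0.112,-0.065,0,0,0,0],[0.112,-0.065,0,0,0,0],[0.112,-0.065,0,0,0,0]]
  ]
}}

```text
clock: 28.87
tool_pos: [0.611, -0.3054, 0.1382]
orientation: [179.9, 0.1, -90.0]
force: [-0.7, -0.4, -0.9]
opening: 0.0602
gripper_force: 30.0
```

```bash
python3 -c "
from h import *
o=ctrl.get_obs();print(o['tool_pos'],o['orientation'])"
```

```text
[ 0.6109958  -0.30543019  0.1381631 ] [ 1.79851558e+02  5.58917952e-02 -9.00176913e+01]
```

Scaled: 8.7 cm / 100 = 0.087, 8.3 cm / 100 = 0.083.

{"fn": "send_rows", "kwargs": {
  "plan": [
    [[0,0,0.01,0,0,0],[0.001,-0.001,0.03,0,0,0],[0.001,-0.001,0.052,0,0,0],[0.001,-0.001,0.072,0,0,0],[0.001,-0.001,0.083,0,0,0],[0.001,-0.001,0.087,0,0,0],[0.001,-0.001,0.087,0,0,0],[0.001,-0.001,0.087,0,0,0]]
  ]
}}

```text
clock: 29.53
tool_pos: [0.6135, -0.3069, 0.0538]
orientation: [-179.9, -0.0, -90.0]
force: [0.8, -0.0, -0.8]
opening: 0.0605
gripper_force: 30.0
```

Scaled: 0.3 cm / 100 = 0.003, 0.25 cm / 100 = 0.0025.

{"fn": "send_rows", "kwargs": {
  "plan": [
    [[0,0,0.001,0,0,0],[0,0,0.0015,0,0,0],[0,0,0.002,0,0,0],[0,0,0.0025,0,0,0],[0,0,0.003,0,0,0],[0,0,0.003,0,0,0],[0,0,0.003,0,0,0],[0,0,0.003,0,0,0]]
  ]
}}

```text
clock: 30.2
tool_pos: [0.613, -0.307, 0.0501]
orientation: [-180.0, -0.0, -90.0]
force: [0.1, -0.2, -1.3]
opening: 0.0603
gripper_force: 30.0
```

{"fn": "send_rows", "kwargs": {
  "plan": [
    [[0,0.001,0,0,0,0],[0,0.001,0.0005,0,0,0],[0,0.001,0.001,0,0,0],[0,0.001,0.0015,0,0,0],[0,0.001,0.0015,0,0,0],[0,0.001,0.0015,0,0,0]]
  ]
}}

```text
clock: 30.7
tool_pos: [0.6119, -0.307, 0.0495]
orientation: [-180.0, -0.0, -90.0]
force: [-2.3, 1.1, 6.0]
opening: 0.0605
gripper_force: 30.0
```

{"fn": "send_rows", "kwargs": {
  "plan": [
    [[0,0,0,0,0,0],[0,0,0,0,0,0],[0,0,0,0,0,0],[0,0,0,0,0,0],[0,0,0,0,0,0]]
  ],
  "fingers": 1
}}

```text
clock: 31.12
tool_pos: [0.612, -0.307, 0.0484]
orientation: [180.0, 0.0, -90.0]
force: [1.1, -0.5, 0.5]
opening: 0.0852
gripper_force: 0.0
```

{"fn": "send_rows", "kwargs": {
  "plan": [
    [[0,0,-0.01,0,0,0],[0,0,-0.03,0,0,0],[0,0,-0.06,0,0,0],[0,0,-0.095,0,0,0],[0,0,-0.13,0,0,0],[0,0,-0.153,0,0,0],[0,0,-0.16,0,0,0],[0,0,-0.16,0,0,0]]
  ]
}}

```text
clock: 31.78
tool_pos: [0.6132, -0.3074, 0.2124]
orientation: [-179.7, -0.1, -90.0]
force: [0.3, -0.1, -1.1]
opening: 0.0876
gripper_force: 0.0
```

Scaled: -25.5 cm / 100 = -0.255, -22 cm / 100 = -0.22.

{"fn": "send_rows", "kwargs": {
  "plan": [
    [[-0.015,0.001,0,0,0,0],[-0.045,0.003,0,0,0,0],[-0.08,0.005,0,0,0,0],[-0.115,0.007,0,0,0,0],[-0.15,0.01,0,0,0,0],[-0.185,0.012,0,0,0,0],[-0.22,0.015,0,0,0,0],[-0.255,0.0175,0,0,0,0]]
  ]
}}

```text
clock: 32.45
tool_pos: [0.5928, -0.05, 0.2068]
orientation: [179.8, -0.0, -90.0]
force: [0.6, -0.1, -0.7]
opening: 0.0874
gripper_force: 0.0
```

Scaled: -27.5 cm / 100 = -0.275, -24.5 cm / 100 = -0.245.

{"fn": "send_rows", "kwargs": {
  "plan": [
    [[-0.035,0.003,0,0,0,0],[-0.07,0.005,0,0,0,0],[-0.105,0.008,0,0,0,0],[-0.14,0.01,0,0,0,0],[-0.175,0.012,0,0,0,0],[-0.21,0.015,0,0,0,0],[-0.245,0.017,0,0,0,0],[-0.275,0.019,0,0,0,0]]
  ]
}}

```text
clock: 33.12
tool_pos: [0.5738, 0.2252, 0.2068]
orientation: [179.9, -0.1, -90.0]
force: [0.5, 0.3, -0.5]
opening: 0.0879
gripper_force: 0.0
```

{"fn": "send_rows", "kwargs": {
  "plan": [
    [[-0.015,0.001,0,0,0,0],[-0.024,0.002,0,0,0,0],[-0.026,0.002,0,0,0,0],[-0.026,0.002,0,0,0,0],[-0.026,0.002,0,0,0,0]]
  ]
}}

```text
clock: 33.53
tool_pos: [0.5733, 0.2479, 0.2082]
orientation: [180.0, -0.0, -90.0]
force: [0.4, 0.1, -1.0]
opening: 0.0872
gripper_force: 0.0
```

```bash
python3 - <<'E'
from h import *
a=ctrl.snapshot("scene");t=ctrl.snapshot("top")
S=(325,160,435,250)
c=comps(t,(0,0,100),(180,60,255),S);print([circ(t,x,.079) for x in c])
cv2.imwrite("pics/c5.png",np.hstack([cv2.resize(x,(400,300)) for x in(a["img"],t["img"][160:250,325:445])])[:,:,::-1])
E
```

```text
[array([ 0.6116, -0.307 , 63.5307])]
```

View pics/c5.png

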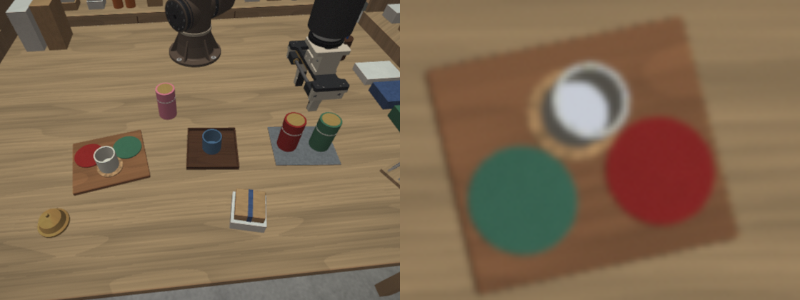

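The white cup is centred on the cork coaster, within about 1 mm. Next is the red tin.

Scaled: 13.4 cm / 100 = 0.134, 12.7 cm / 100 = 0.127.

{"fn": "send_rows", "kwargs": {
  "plan": [
    [[-0.001,0,0.02,0,0,0],[-0.001,0,0.05,0,0,0],[-0.001,0,0.085,0,0,0],[-0.001,0,0.11,0,0,0],[-0.001,0,0.127,0,0,0],[-0.001,0,0.134,0,0,0],[-0.001,0,0.134,0,0,0],[-0.001,0,0.134,0,0,0]]
  ]
}}

```text
clock: 34.3
tool_pos: [0.5741, 0.2497, 0.0753]
orientation: [-180.0, 0.0, -90.0]
force: [0.6, 0.2, 0.5]
opening: 0.0876
gripper_force: 0.0
```

{"fn": "send_rows", "kwargs": {
  "plan": [
    [[0,0,0,0,0,0],[0,0,0,0,0,0],[0,0,0,0,0,0],[0,0,0,0,0,0],[0,0,0,0,0,0],[0,0,0,0,0,0],[0,0,0,0,0,0],[0,0,0,0,0,0]]
  ],
  "fingers": 0
}}

```text
clock: 34.97
tool_pos: [0.5736, 0.2503, 0.0753]
orientation: [-180.0, 0.0, -90.0]
force: [-2.4, -0.2, 6.0]
opening: 0.0637
gripper_force: 29.9
```

Scaled: -12 cm / 100 = -0.12, -10.6 cm / 100 = -0.106.

{"fn": "send_rows", "kwargs": {
  "plan": [
    [[0,0,-0.004,0,0,0],[0,0,-0.018,0,0,0],[0,0,-0.038,0,0,0],[0,0,-0.062,0,0,0],[0,0,-0.086,0,0,0],[0,0,-0.106,0,0,0],[0,0,-0.12,0,0,0],[0,0,-0.12,0,0,0]]
  ]
}}

```text
clock: 35.63
tool_pos: [0.5748, 0.2508, 0.1979]
orientation: [-179.8, 0.2, -90.0]
force: [1.0, 0.2, -2.0]
opening: 0.0638
gripper_force: 29.9
```

Scaled: 21 cm / 100 = 0.21, 18 cm / 100 = 0.18.

{"fn": "send_rows", "kwargs": {
  "plan": [
    [[0.01,0,0,0,0,0],[0.03,0,0,0,0,0],[0.06,0.001,0,0,0,0],[0.09,0.001,0,0,0,0],[0.12,0.002,0,0,0,0],[0.15,0.002,0,0,0,0],[0.18,0.003,0,0,0,0],[0.21,0.003,0,0,0,0]]
  ]
}}

```text
clock: 36.3
tool_pos: [0.569, 0.0381, 0.1927]
orientation: [179.8, -0.0, -90.0]
force: [1.3, -0.4, -2.7]
opening: 0.0638
gripper_force: 29.9
```

Scaled: 24 cm / 100 = 0.24, 21 cm / 100 = 0.21.

{"fn": "send_rows", "kwargs": {
  "plan": [
    [[0.03,0,0,0,0,0],[0.06,0.001,0,0,0,0],[0.09,0.001,0,0,0,0],[0.12,0.002,0,0,0,0],[0.15,0.002,0,0,0,0],[0.18,0.003,0,0,0,0],[0.21,0.003,0,0,0,0],[0.24,0.004,0,0,0,0]]
  ]
}}

```text
clock: 36.97
tool_pos: [0.565, -0.2015, 0.1926]
orientation: [179.8, 0.0, -90.0]
force: [0.5, 0.6, -3.3]
opening: 0.0639
gripper_force: 29.9
```

Scaled: 17.3 cm / 100 = 0.173, 16.8 cm / 100 = 0.168.

{"fn": "send_rows", "kwargs": {
  "plan": [
    [[0.03,0,0,0,0,0],[0.06,0.001,0,0,0,0],[0.09,0.002,0,0,0,0],[0.12,0.002,0,0,0,0],[0.15,0.002,0,0,0,0],[0.168,0.002,0,0,0,0],[0.173,0.002,0,0,0,0],[0.173,0.002,0,0,0,0]]
  ]
}}

```text
clock: 37.63
tool_pos: [0.5629, -0.3741, 0.192]
orientation: [179.8, 0.1, -90.1]
force: [0.4, 0.3, -3.1]
opening: 0.0637
gripper_force: 29.9
```

{"fn": "send_rows", "kwargs": {
  "plan": [
    [[0,0,0,0,0,0],[0,0,0,0,0,0],[0,0,0,0,0,0],[0,0,0,0,0,0]]
  ]
}}

```text
clock: 37.97
tool_pos: [0.5647, -0.372, 0.1948]
orientation: [-180.0, 0.0, -89.9]
force: [0.1, -0.2, -2.1]
opening: 0.0635
gripper_force: 29.9
```

Scaled: 9.9 cm / 100 = 0.099, 1.5 cm / 100 = 0.015.

{"fn": "send_rows", "kwargs": {
  "plan": [
    [[0.003,0,0.015,0,0,0],[0.003,0,0.04,0,0,0],[0.003,0,0.063,0,0,0],[0.003,0,0.083,0,0,0],[0.003,0,0.095,0,0,0],[0.003,0,0.099,0,0,0],[0.003,0,0.099,0,0,0],[0.003,0,0.099,0,0,0]]
  ]
}}

```text
clock: 38.63
tool_pos: [0.5652, -0.3761, 0.0967]
orientation: [-179.9, -0.0, -90.0]
force: [0.7, 0.6, -2.6]
opening: 0.0637
gripper_force: 29.9
```

Scaled: 0.5 cm / 100 = 0.005, 0.4 cm / 100 = 0.004.

{"fn": "send_rows", "kwargs": {
  "plan": [
    [[0,0,0.001,0,0,0],[0,0,0.002,0,0,0],[0,0,0.003,0,0,0],[0,0,0.004,0,0,0],[0,0,0.005,0,0,0],[0,0,0.005,0,0,0],[0,0,0.005,0,0,0],[0,0,0.005,0,0,0]]
  ]
}}

```text
clock: 39.3
tool_pos: [0.5645, -0.376, 0.0906]
orientation: [180.0, -0.0, -90.0]
force: [0.4, 0.1, -2.7]
opening: 0.0639
gripper_force: 29.9
```

Scaled: -0.1 cm / 100 = -0.001, 0.05 cm / 100 = 0.0005.

{"fn": "send_rows", "kwargs": {
  "plan": [
    [[-0.001,0,0,0,0,0],[-0.001,0,0.0005,0,0,0],[-0.001,0,0.001,0,0,0],[-0.001,0,0.001,0,0,0],[-0.001,0,0.001,0,0,0]]
  ]
}}

```text
clock: 39.72
tool_pos: [0.5645, -0.3751, 0.0903]
orientation: [-180.0, -0.0, -90.0]
force: [-2.8, 0.9, 6.2]
opening: 0.0642
gripper_force: 29.9
```

{"fn": "send_rows", "kwargs": {
  "plan": [
    [[0,0,0,0,0,0],[0,0,0,0,0,0],[0,0,0,0,0,0],[0,0,0,0,0,0],[0,0,0,0,0,0]]
  ],
  "fingers": 1
}}

```text
clock: 40.13
tool_pos: [0.5645, -0.3749, 0.0893]
orientation: [180.0, 0.0, -90.0]
force: [0.6, 0.6, -0.1]
opening: 0.0865
gripper_force: 0.0
```

Scaled: -12.5 cm / 100 = -0.125, -12 cm / 100 = -0.12.

{"fn": "send_rows", "kwargs": {
  "plan": [
    [[0,0,-0.01,0,0,0],[0,0,-0.03,0,0,0],[0,0,-0.055,0,0,0],[0,0,-0.082,0,0,0],[0,0,-0.106,0,0,0],[0,0,-0.12,0,0,0],[0,0,-0.125,0,0,0],[0,0,-0.125,0,0,0]]
  ]
}}

```text
clock: 40.8
tool_pos: [0.5651, -0.3752, 0.2166]
orientation: [-179.8, -0.1, -90.0]
force: [0.1, -0.4, 0.3]
opening: 0.0877
gripper_force: 0.0
```

Scaled: -25.5 cm / 100 = -0.255, -22 cm / 100 = -0.22.

{"fn": "send_rows", "kwargs": {
  "plan": [
    [[-0.015,0,0,0,0,0],[-0.045,-0.001,0,0,0,0],[-0.08,-0.002,0,0,0,0],[-0.115,-0.003,0,0,0,0],[-0.15,-0.004,0,0,0,0],[-0.185,-0.005,0,0,0,0],[-0.22,-0.006,0,0,0,0],[-0.255,-0.007,0,0,0,0]]
  ]
}}

```text
clock: 41.47
tool_pos: [0.5702, -0.1178, 0.213]
orientation: [179.9, 0.0, -90.0]
force: [1.2, 0.0, 0.2]
opening: 0.0881
gripper_force: 0.0
```

Scaled: -27.5 cm / 100 = -0.275, -24.5 cm / 100 = -0.245.

{"fn": "send_rows", "kwargs": {
  "plan": [
    [[-0.035,-0.001,0,0,0,0],[-0.07,-0.002,0,0,0,0],[-0.105,-0.003,0,0,0,0],[-0.14,-0.004,0,0,0,0],[-0.175,-0.005,0,0,0,0],[-0.21,-0.006,0,0,0,0],[-0.245,-0.007,0,0,0,0],[-0.275,-0.008,0,0,0,0]]
  ]
}}

```text
clock: 42.13
tool_pos: [0.5781, 0.1573, 0.213]
orientation: [179.9, -0.0, -90.0]
force: [1.0, -0.4, 0.4]
opening: 0.0879
gripper_force: 0.0
```

Scaled: -19.8 cm / 100 = -0.198, -19 cm / 100 = -0.19.

{"fn": "send_rows", "kwargs": {
  "plan": [
    [[-0.035,-0.001,0,0,0,0],[-0.07,-0.002,0,0,0,0],[-0.105,-0.003,0,0,0,0],[-0.14,-0.004,0,0,0,0],[-0.17,-0.0045,0,0,0,0],[-0.19,-0.0045,0,0,0,0],[-0.198,-0.0045,0,0,0,0],[-0.198,-0.0045,0,0,0,0]]
  ]
}}

```text
clock: 42.8
tool_pos: [0.583, 0.3544, 0.2127]
orientation: [179.9, -0.1, -89.9]
force: [0.0, -0.0, -0.8]
opening: 0.0874
gripper_force: 0.0
```

{"fn": "send_rows", "kwargs": {
  "plan": [
    [[0,0,0,0,0,0],[0,0,0,0,0,0],[0,0,0,0,0,0]]
  ]
}}

```text
clock: 43.05
tool_pos: [0.5841, 0.3517, 0.2148]
orientation: [-180.0, 0.0, -90.1]
force: [-0.2, 0.3, 0.4]
opening: 0.0873
gripper_force: 0.0
```

```bash
python3 - <<'E'
from h import *
t=ctrl.snapshot("top")
c=comps(t,(17,115,115),(25,255,255),(402,192,428,219))[0];print("lid R",circ(t,c,.134))
c=comps(t,(0,0,100),(180,60,255),(345,170,405,207));print("white",[circ(t,x,.079) for x in c])
E
```

```text
lid R [ 0.5642 -0.3751 48.3429]
white [array([ 0.6118, -0.3067, 63.6653])]
```

Scaled: 13.9 cm / 100 = 0.139, 13 cm / 100 = 0.13.

{"fn": "send_rows", "kwargs": {
  "plan": [
    [[0,0,0.02,0,0,0],[0,0,0.05,0,0,0],[0,0,0.085,0,0,0],[0,0,0.11,0,0,0],[0,0,0.13,0,0,0],[0,0,0.139,0,0,0],[0,0,0.139,0,0,0],[0,0,0.139,0,0,0]]
  ]
}}

```text
clock: 43.77
tool_pos: [0.5845, 0.3528, 0.0763]
orientation: [-180.0, -0.0, -90.0]
force: [-0.2, 0.3, 0.8]
opening: 0.0877
gripper_force: 0.0
```

{"fn": "send_rows", "kwargs": {
  "plan": [
    [[0,0,0,0,0,0],[0,0,0,0,0,0],[0,0,0,0,0,0],[0,0,0,0,0,0],[0,0,0,0,0,0],[0,0,0,0,0,0],[0,0,0,0,0,0],[0,0,0,0,0,0]]
  ],
  "fingers": 0
}}

```text
clock: 44.43
tool_pos: [0.5841, 0.3534, 0.0764]
orientation: [-180.0, 0.0, -90.0]
force: [-1.5, -0.4, 5.1]
opening: 0.0641
gripper_force: 29.9
```

Scaled: -12 cm / 100 = -0.12, -10.6 cm / 100 = -0.106.

{"fn": "send_rows", "kwargs": {
  "plan": [
    [[0,0,-0.004,0,0,0],[0,0,-0.018,0,0,0],[0,0,-0.038,0,0,0],[0,0,-0.062,0,0,0],[0,0,-0.086,0,0,0],[0,0,-0.106,0,0,0],[0,0,-0.12,0,0,0],[0,0,-0.12,0,0,0]]
  ]
}}

```text
clock: 45.1
tool_pos: [0.5852, 0.3539, 0.1991]
orientation: [-179.8, 0.2, -90.0]
force: [0.7, 0.4, 0.1]
opening: 0.0641
gripper_force: 29.9
```

{"fn": "send_rows", "kwargs": {
  "plan": [
    [[0.01,0,0,0,0,0],[0.03,0.002,0,0,0,0],[0.055,0.004,0,0,0,0],[0.085,0.006,0,0,0,0],[0.115,0.008,0,0,0,0],[0.145,0.01,0,0,0,0],[0.175,0.012,0,0,0,0],[0.205,0.014,0,0,0,0]]
  ]
}}

```text
clock: 45.77
tool_pos: [0.5686, 0.1459, 0.1938]
orientation: [179.9, -0.1, -90.0]
force: [0.2, -0.8, -1.8]
opening: 0.0638
gripper_force: 29.9
```

Scaled: 24 cm / 100 = 0.24, 21 cm / 100 = 0.21.

{"fn": "send_rows", "kwargs": {
  "plan": [
    [[0.03,0.002,0,0,0,0],[0.06,0.004,0,0,0,0],[0.09,0.006,0,0,0,0],[0.12,0.008,0,0,0,0],[0.15,0.01,0,0,0,0],[0.18,0.012,0,0,0,0],[0.21,0.014,0,0,0,0],[0.24,0.016,0,0,0,0]]
  ]
}}

```text
clock: 46.43
tool_pos: [0.5524, -0.0937, 0.1939]
orientation: [179.9, 0.0, -90.0]
force: [-0.5, -0.7, -2.1]
opening: 0.0638
gripper_force: 29.9
```

Scaled: 16.9 cm / 100 = 0.169, 16.3 cm / 100 = 0.163.

{"fn": "send_rows", "kwargs": {
  "plan": [
    [[0.03,0.002,0,0,0,0],[0.06,0.004,0,0,0,0],[0.09,0.006,0,0,0,0],[0.12,0.008,0,0,0,0],[0.145,0.01,0,0,0,0],[0.163,0.011,0,0,0,0],[0.169,0.011,0,0,0,0],[0.169,0.011,0,0,0,0]]
  ]
}}

```text
clock: 47.1
tool_pos: [0.5416, -0.2622, 0.1938]
orientation: [179.8, 0.0, -90.1]
force: [0.4, 0.2, -2.0]
opening: 0.064
gripper_force: 29.9
```

{"fn": "send_rows", "kwargs": {
  "plan": [
    [[0,0,0,0,0,0],[0,0,0,0,0,0],[0,0,0,0,0,0],[0,0,0,0,0,0]]
  ]
}}

```text
clock: 47.43
tool_pos: [0.5432, -0.26, 0.1956]
orientation: [-180.0, 0.0, -89.9]
force: [-0.0, -0.6, -1.1]
opening: 0.0638
gripper_force: 29.9
```

Scaled: 9.8 cm / 100 = 0.098, 9.4 cm / 100 = 0.094.

{"fn": "send_rows", "kwargs": {
  "plan": [
    [[0,0,0.015,0,0,0],[0,0,0.04,0,0,0],[0,0,0.063,0,0,0],[0,0,0.083,0,0,0],[0,0,0.094,0,0,0],[0,0,0.098,0,0,0],[0,0,0.098,0,0,0],[0,0,0.098,0,0,0]]
  ]
}}

```text
clock: 48.1
tool_pos: [0.5437, -0.261, 0.0985]
orientation: [-179.9, -0.0, -90.0]
force: [-0.4, -0.5, -1.2]
opening: 0.064
gripper_force: 29.9
```

Scaled: 0.5 cm / 100 = 0.005, 0.4 cm / 100 = 0.004.

{"fn": "send_rows", "kwargs": {
  "plan": [
    [[0,0,0.001,0,0,0],[0,0,0.002,0,0,0],[0,0,0.003,0,0,0],[0,0,0.004,0,0,0],[0,0,0.005,0,0,0],[0,0,0.005,0,0,0],[0,0,0.005,0,0,0],[0,0,0.005,0,0,0]]
  ]
}}

```text
clock: 48.77
tool_pos: [0.543, -0.261, 0.0926]
orientation: [180.0, -0.0, -90.0]
force: [0.5, 0.4, -1.7]
opening: 0.0639
gripper_force: 29.9
```

Scaled: 0.2 cm / 100 = 0.002, 0.15 cm / 100 = 0.0015.

{"fn": "send_rows", "kwargs": {
  "plan": [
    [[0,0,0.001,0,0,0],[0,0,0.0015,0,0,0],[0,0,0.002,0,0,0],[0,0,0.002,0,0,0],[0,0,0.002,0,0,0]]
  ]
}}

```text
clock: 49.18
tool_pos: [0.5431, -0.2612, 0.0914]
orientation: [-180.0, -0.0, -90.0]
force: [-1.8, 0.1, 4.6]
opening: 0.0634
gripper_force: 29.9
```

Contact. I release, lift and move clear.

{"fn": "send_rows", "kwargs": {
  "plan": [
    [[0,0,0,0,0,0],[0,0,0,0,0,0],[0,0,0,0,0,0],[0,0,0,0,0,0],[0,0,0,0,0,0]]
  ],
  "fingers": 1
}}

```text
clock: 49.6
tool_pos: [0.543, -0.2609, 0.0905]
orientation: [180.0, 0.0, -90.0]
force: [-0.2, -0.2, -0.3]
opening: 0.0865
gripper_force: 0.0
```

Scaled: -12.5 cm / 100 = -0.125, -12 cm / 100 = -0.12.

{"fn": "send_rows", "kwargs": {
  "plan": [
    [[0,0,-0.01,0,0,0],[0,0,-0.03,0,0,0],[0,0,-0.055,0,0,0],[0,0,-0.082,0,0,0],[0,0,-0.106,0,0,0],[0,0,-0.12,0,0,0],[0,0,-0.125,0,0,0],[0,0,-0.125,0,0,0]]
  ]
}}

```text
clock: 50.27
tool_pos: [0.5436, -0.2611, 0.2174]
orientation: [-179.8, -0.0, -90.0]
force: [0.3, 0.2, -0.5]
opening: 0.0877
gripper_force: 0.0
```

Scaled: -25.5 cm / 100 = -0.255, -22 cm / 100 = -0.22.

{"fn": "send_rows", "kwargs": {
  "plan": [
    [[-0.015,0,0,0,0,0],[-0.045,0,0,0,0,0],[-0.08,0,0,0,0,0],[-0.115,0,0,0,0,0],[-0.15,0,0,0,0,0],[-0.185,0,0,0,0,0],[-0.22,0,0,0,0,0],[-0.255,0,0,0,0,0]]
  ]
}}

```text
clock: 50.93
tool_pos: [0.5419, -0.0044, 0.2142]
orientation: [179.9, -0.0, -90.0]
force: [0.5, 0.8, -0.1]
opening: 0.0879
gripper_force: 0.0
```

{"fn": "send_rows", "kwargs": {
  "plan": [
    [[-0.035,0,0,0,0,0],[-0.07,0,0,0,0,0],[-0.105,0,0,0,0,0],[-0.14,0,0,0,0,0],[-0.17,0,0,0,0,0],[-0.19,0,0,0,0,0],[-0.2,0,0,0,0,0],[-0.2,0,0,0,0,0]]
  ]
}}

```text
clock: 51.6
tool_pos: [0.5423, 0.1956, 0.214]
orientation: [179.9, -0.1, -89.9]
force: [0.4, 0.0, 0.0]
opening: 0.0878
gripper_force: 0.0
```

{"fn": "send_rows", "kwargs": {
  "plan": [
    [[0,0,0,0,0,0],[0,0,0,0,0,0],[0,0,0,0,0,0],[0,0,0,0,0,0]]
  ]
}}

```text
clock: 51.93
tool_pos: [0.543, 0.193, 0.2156]
orientation: [180.0, -0.0, -90.1]
force: [0.1, 0.6, -0.1]
opening: 0.088
gripper_force: 0.0
```

```bash
python3 - <<'E'
from h import *
a=ctrl.snapshot("scene");t=ctrl.snapshot("top")
for n,roi in dict(R=(402,192,428,219),G=(358,203,383,228)).items():
    c=comps(t,(17,115,115),(25,255,255),roi)[0];print("lid",n,circ(t,c,.134))
c=comps(t,(0,0,100),(180,60,255),(345,170,405,207));print("white",[circ(t,x,.079) for x in c])
c=comps(t,(98,80,20),(118,255,255),(225,180,300,250));print("blue",[circ(t,x,.065) for x in c])
cv2.imwrite("pics/c6.png",np.hstack([cv2.resize(x,(400,300)) for x in(a["img"],t["img"])])[:,:,::-1])
E
```

```text
lid R [ 0.5639 -0.3752 48.8106]
lid G [ 0.5426 -0.2613 47.413 ]
white [array([ 0.6123, -0.3059, 64.6178])]
blue [array([5.63300e-01, 5.30000e-03, 6.08596e+01])]
```

View pics/c6.png

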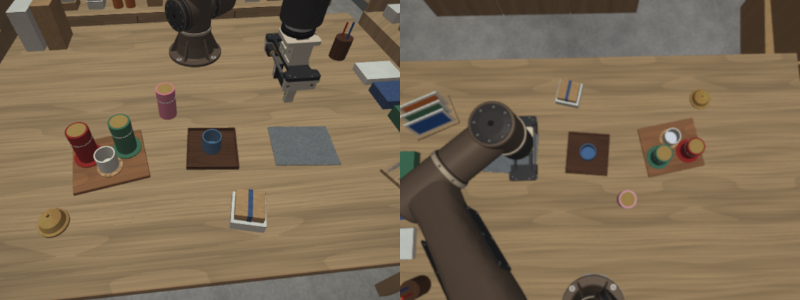

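Everything is upright and centred within about 1 mm: tins at (82,143) and (122,135), white cup at (106,158), blue cup in the tray at (212,140). The gift boxes are untouched and the arm is clear.

```bash
python3 -c "
from plant import ctrl
print(ctrl.close_job())"
```

```text
the job is handed in; nothing more can be done
None
```

The job is done and handed in: the blue cup is in the tray, the white cup is on the cork coaster, both tins are back on their own coasters (tins and white cup centred to about 1 mm), and the gift boxes were left alone.

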